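# Load the rosette carrier and slide it home

### The arm

A 7-joint arm with a two-finger parallel gripper is mounted at the origin on the work surface. World frame = base frame: x ahead of the robot, y to its left, z up, the work surface at z = 0. Lengths are in m, angles in rad, forces in N, time in s.
With the tool pointing down it reaches from about 0.375 to 0.925 m from the base axis. Payload 3.1 kg.
Tool frame: the origin (TCP) lies midway between the tips of the shut fingers; the grasp point (between the pads) lies 19 mm behind it (bot.hold_point_z is the distance from the TCP to the grasp point, in m); z points along the fingers, y is the line along which they close (so a half turn about z gives the same grasp; the last joint's range is limited). The gripper opens to 85 mm and grips with 20 to 120 N. Pads are 22 mm wide; open, the fingers measure 114 mm over their backs; the gripper's body (76 mm by 85 mm) begins 54 mm behind the grasp point. The pads swing forward as they close: fully open they stand 13 mm farther back than shut.
Start: joints at [-1.255, 0.383, 0.044, 1.598, -0.018, 1.161, -0.05], TCP at [0.261, 0.595, 0.231] pointing down, gripper open.
Joint ranges: [-2.61, 2.61], [-0.41, 2.15], [-1.48, 1.57], [0, 2.5], [-1.57, 4.71], [0.05, 1.97], [-2.85, 2.85]. Speed limits (rad/s): [2.79, 2.79, 3.14, 3.14, 3.14, 3.14, 3.14].

### API

Orientations are given as [roll, pitch, yaw] about the fixed x, y, z axes, in that order (R = Rz(yaw) Ry(pitch) Rx(roll)).
In Python, from cell import bot, eyes gives the robot as it stands. The module is installed in compiled form; this text tells all that it offers.
- The arm moves only by the tool arm_command, never from a script. Its argument "steps" is a list of rows, each a list of 6 numbers: the shift along the tool's x, y, z in m, then the turn, a rotation vector about the tool's x, y, z in rad. A call has 1 to 12 rows; each row shifts and turns the commanded pose from where the row before left it, along the tool's axes as they then stand; what a row does not reach is not made up. A row lasts 1/12 s, in which the tool goes at most 41.7 mm and 7.16 degrees, less where a joint would pass 70% of its speed; a pose out of reach is approached as far as the arm can. A call with a gripper value outside its range is refused whole. "fingers" is the opening, from 0 (shut) to 1 (fully open), set as the call begins (left out, the last holds). The fingers move at their own pace and stop on an object; "newtons" is the grip in N (left out, the last holds). Time passes only in rows, so rows that do not move let the fingers close. It gives the time, the measured TCP pose, the force, the opening and the grip force at its end, in the units of the state.
- bot.get_state(): the state, without advancing time (a new reading comes with each control period).
- eyes.capture(name): name is "side" or "top"; returns a dict with "pixels" (400x640x3 uint8, blue, green, red), "vfov" (degrees; the focal length in pixels is half the picture's height over the tangent of half this angle, whatever the lens; pixels are square), "cx", "cy" (the principal point, pixels), "R" (3x3) and "t" (3): a world point X has camera coordinates R X + t. Camera axes: x right, y down, z forward; pixel columns grow to the right and rows downward; lengths in m; the calibration is good to about 2 mm. A picture is of the moment at which its call begins. There is no depth.
- bot.close_job(): hands the job in; it is judged then, once.
The state is a dict: "time": time; "joint_positions": joint angles; "joint_velocities": joint speeds; "tau": joint torques, N m; "eef_pos": TCP position; "orientation": TCP orientation; "contact_force": force on the tool from outside, world axes, zero at the start; "wrist_torque": the same for the moment, N m; "width": finger opening in m; "grip_force": force on a finger pad.
Only numpy, scipy, OpenCV 4.12 (cv2) and the standard library are available. Lean on these libraries where they do the work, as an engineer would, in place of code of your own. Each camera call takes 0.05 s, during which the arm holds its last target. There are 200 camera calls.

### The job

Fill the two empty wells of the wooden carrier with the two grey rosettes that lie on the work board, one rosette per well, by sliding them over the deck until they drop in; do not lift them off the board. Only when all three wells hold a rosette, push the carrier along its channel, home against the stop block at its left (+y) end. Leave everything else on the board and the table where it is.

Things in the scene. Friction and masses are not known exactly. Their poses are not given: they have to be found in the camera images.
- board: Fixed plywood board, 318 x 480 (y) mm; origin: centre of underside, on the table; +x away from the robot (yaw within 0.15), +y to its left. Flat deck x=-159..+45 mm, top z=30. Behind it a channel along y for the carrier: x=45..147, floor z=11; end block at y=-225 (top z=30), stop block at y=+225 (top z=42), back wall x=147..159 (top z=42).
- stop (a point): middle of the stop block's face at the +y end of the channel, at z=30 mm; the carrier is home when its +y end meets this face
- carrier: Brown wooden carrier (well floors darker) sliding loose in the channel, 96 x 320 (y) x 18 mm, 0.7 kg, 3 mm side play; origin: centre of underside; axes as the board's. Top 1 mm below the deck. Three 80 x 80 mm wells in a row, 10 mm deep (floor 8 mm above underside), walls 8 to 12 mm; round post at its -y end. Starts 60 to 120 mm short of home; home is y=+65 mm in the board's frame.
- post (a point): centre of the top of the carrier's round wooden post: 26 mm diameter, standing 45 mm above the carrier's top; in the carrier's frame x=0, y=-138, z=63 mm
- well0 (a point): centre of the floor of the carrier's well 0 (y=112 mm in its frame); nearest the +y end
- well1 (a point): centre of the floor of the carrier's well 1 (y=20 mm in its frame); the middle one
- well2 (a point): centre of the floor of the carrier's well 2 (y=-72 mm in its frame); nearest the post
- rosette0: Grey fired stoneware rosette: a round, flat disc with a scalloped rim, 66 mm across (it collides as a plain cylinder), 24 mm thick, about 0.15 kg, lying flat; origin at the centre of its underside. Lies already in one of the three wells; which one varies.
- rosette1: Grey fired stoneware rosette: a round, flat disc with a scalloped rim, 66 mm across (it collides as a plain cylinder), 24 mm thick, about 0.15 kg, lying flat; origin at the centre of its underside. Starts on the deck, in its +y half.
- rosette2: Grey fired stoneware rosette: a round, flat disc with a scalloped rim, 66 mm across (it collides as a plain cylinder), 24 mm thick, about 0.15 kg, lying flat; origin at the centre of its underside. Starts on the deck, in its -y half.
- cutter: A bystander of the job (not handled): thin steel ring cutter, upright axis, 44 mm across, 28 mm high, on the board's deck near its +y end
- tree: A bystander of the job (not handled): small flat grey fired clay fir tree, 60 x 44 x 14 mm, on the deck near its -y end; it is not a rosette and stays where it is
- stamp: A bystander of the job (not handled): small turned wooden stamp, foot 32 mm across, 46 mm high, on the deck near the middle of its edge towards the robot
- mug: A bystander of the job (not handled): white mug, 80 mm across, 95 mm high, on the table left of the board
- bowl: A bystander of the job (not handled): blue bowl, 130 mm across, 55 mm high, on the table left of the board
- jar: A bystander of the job (not handled): amber glass jar, 70 mm across, 90 mm high, on the table right of the board
- knife: A bystander of the job (not handled): wooden clay knife, 175 mm long, 12 mm high, lying on the table right of the board

How it is judged:
On the way, in this order (a step that is already met when the one before it is completed fails the run):
1. each of the three wells holds one rosette lying flat on the well's floor, while the carrier is not yet home (its end still more than 15 mm from the stop) (((horizontal distance between rosette0 and well0 below 0.013 m and z of rosette0 in the frame of carrier below 0.0115 m and angle between rosette0's own z axis and vertical below 0.07 rad) or (horizontal distance between rosette1 and well0 below 0.013 m and z of rosette1 in the frame of carrier below 0.0115 m and angle between rosette1's own z axis and vertical below 0.07 rad) or (horizontal distance between rosette2 and well0 below 0.013 m and z of rosette2 in the frame of carrier below 0.0115 m and angle between rosette2's own z axis and vertical below 0.07 rad)) and ((horizontal distance between rosette0 and well1 below 0.013 m and z of rosette0 in the frame of carrier below 0.0115 m and angle between rosette0's own z axis and vertical below 0.07 rad) or (horizontal distance between rosette1 and well1 below 0.013 m and z of rosette1 in the frame of carrier below 0.0115 m and angle between rosette1's own z axis and vertical below 0.07 rad) or (horizontal distance between rosette2 and well1 below 0.013 m and z of rosette2 in the frame of carrier below 0.0115 m and angle between rosette2's own z axis and vertical below 0.07 rad)) and ((horizontal distance between rosette0 and well2 below 0.013 m and z of rosette0 in the frame of carrier below 0.0115 m and angle between rosette0's own z axis and vertical below 0.07 rad) or (horizontal distance between rosette1 and well2 below 0.013 m and z of rosette1 in the frame of carrier below 0.0115 m and angle between rosette1's own z axis and vertical below 0.07 rad) or (horizontal distance between rosette2 and well2 below 0.013 m and z of rosette2 in the frame of carrier below 0.0115 m and angle between rosette2's own z axis and vertical below 0.07 rad)) and y of carrier in the frame of board below 0.05 m), for 0.2 s.
2. the loaded carrier is home: its +y end within 5 mm of the stop block (((horizontal distance between rosette0 and well0 below 0.013 m and z of rosette0 in the frame of carrier below 0.0115 m and angle between rosette0's own z axis and vertical below 0.07 rad) or (horizontal distance between rosette1 and well0 below 0.013 m and z of rosette1 in the frame of carrier below 0.0115 m and angle between rosette1's own z axis and vertical below 0.07 rad) or (horizontal distance between rosette2 and well0 below 0.013 m and z of rosette2 in the frame of carrier below 0.0115 m and angle between rosette2's own z axis and vertical below 0.07 rad)) and ((horizontal distance between rosette0 and well1 below 0.013 m and z of rosette0 in the frame of carrier below 0.0115 m and angle between rosette0's own z axis and vertical below 0.07 rad) or (horizontal distance between rosette1 and well1 below 0.013 m and z of rosette1 in the frame of carrier below 0.0115 m and angle between rosette1's own z axis and vertical below 0.07 rad) or (horizontal distance between rosette2 and well1 below 0.013 m and z of rosette2 in the frame of carrier below 0.0115 m and angle between rosette2's own z axis and vertical below 0.07 rad)) and ((horizontal distance between rosette0 and well2 below 0.013 m and z of rosette0 in the frame of carrier below 0.0115 m and angle between rosette0's own z axis and vertical below 0.07 rad) or (horizontal distance between rosette1 and well2 below 0.013 m and z of rosette1 in the frame of carrier below 0.0115 m and angle between rosette1's own z axis and vertical below 0.07 rad) or (horizontal distance between rosette2 and well2 below 0.013 m and z of rosette2 in the frame of carrier below 0.0115 m and angle between rosette2's own z axis and vertical below 0.07 rad)) and y of carrier in the frame of board above 0.06 m), for 0.2 s.
At the end, for the whole second after the job is handed in: Each of the three wells holds one rosette, lying flat on the well's floor (centre within 13 mm of the well's centre, underside within 3.5 mm of the well's floor, tilted less than 4 degrees); the carrier is home, its +y end within 5 mm of the stop block; rosettes and carrier are at rest (all of step 2 and linear speed of each of rosette0, rosette1, rosette2, carrier below 0.01 m/s); the robot touches nothing.
It fails at once if a rosette is lifted: its underside rises more than 20 mm above the deck (z of any of rosette0, rosette1, rosette2 in the frame of board above 0.05 m).
It fails at once if a bystander (cutter, fir tree, stamp, mug, bowl, jar, knife) is moved by more than 20 mm (distance of any of cutter, tree, stamp, mug, bowl, jar, knife from where it was at the start of the episode above 0.02 m).
It also fails if it takes over 72 s, if anything falls off the work surface, if the arm or the gripper's body presses on something with over 40 N, if the wrist force passes 120 N, or if a joint passes its speed limit or range.

## Working session

There is one attempt and no reset: what is moved stays moved. The work goes in short steps, Python scripts to look and compute and a tool call to move; the robot and the scene stay as the last step left them, time stands still between calls to the robot, and variables do not carry over. Pictures are saved under pics/ and viewed, at most 12 in all, crops included, and the job is handed in when it is done.

Besides the shell and the picture viewer there is one more tool, called after ">>>" as name(argument=value, ...) on one line, values as JSON. arm_command: Moves the arm, as the interface text tells. Its arguments: {"type":"object","properties":{"steps":{"type":"array","items":{"type":"array","items":{"type":"number"}}},"fingers":{"type":"number"},"newtons":{"type":"number"}},"required":["steps"]}

```bash
mkdir -p pics
python3 - <<'E'
from cell import bot, eyes
import cv2,numpy as np
for n in("top","side"):
    c=eyes.capture(n);cv2.imwrite(f"pics/{n}0.png",c["pixels"])
    print(n,c["vfov"],c["cx"],c["cy"],np.round(c["R"],4).tolist(),np.round(c["t"],4).tolist())
s=bot.get_state();print(s)
E
```

```text
top 57.431802327449695 313.60051015570133 190.77569632206962 [[0.0266, -0.9996, 0.0061], [-0.9971, -0.027, -0.071], [0.0712, -0.0042, -0.9975]] [-0.0176, 0.5532, 1.0932]
side 48.11806425654649 325.760570015296 193.28272073740905 [[0.7417, -0.6707, -0.0076], [-0.5015, -0.5469, -0.6704], [0.4455, 0.5011, -0.7419]] [-0.4022, 0.3347, 1.0528]
{'time': 0.1, 'joint_positions': array([-1.25482274,  0.38377887,  0.04381881,  1.59942774, -0.01788716,
        1.16119208, -0.04988975]), 'joint_velocities': array([ 0.00105476, -0.00219079, -0.00056783, -0.00609297, -0.00059671,
        0.00144828,  0.00087969]), 'tau': array([ 2.69336611e-03, -4.34729576e+01,  1.02922909e+00, -2.50453001e+01,
        1.08489033e-02,  5.51741876e-03, -2.34616823e-05]), 'eef_pos': array([0.26099305, 0.59436256, 0.22999093]), 'orientation': array([-3.13918234e+00,  1.32681299e-04,  2.72793082e+00]), 'contact_force': array([ 0.05218643, -0.11223031,  0.08856363]), 'wrist_torque': array([ 0.02449579, -0.00374456, -0.00889453]), 'grip_force': 0.0, 'width': 0.08510417763781132}
```

View pics/top0.png

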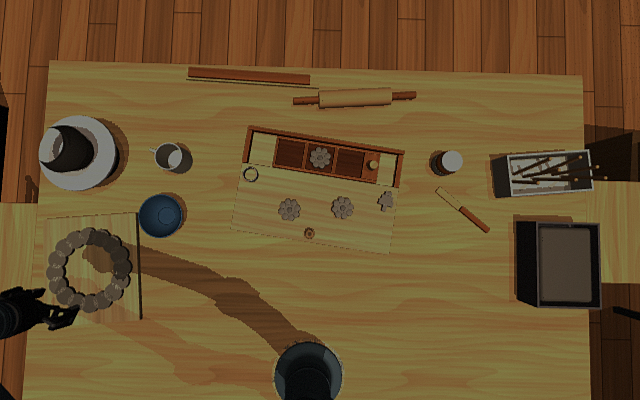

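View pics/side0.png

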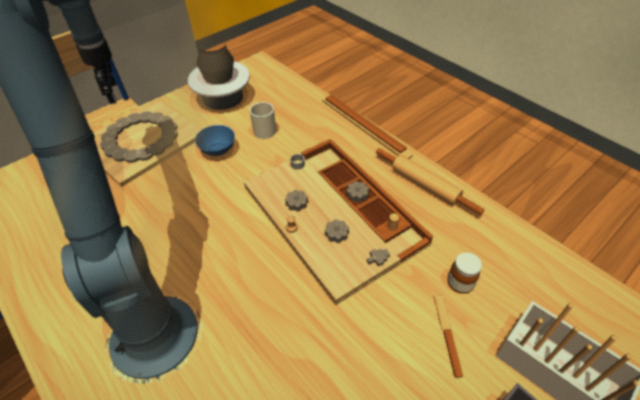

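The top view shows well 1 at (320,157) already filled and wells 0 (291,152) and 2 (350,163) empty. The loose rosettes are at (289,209) and (342,208), the post at (373,165), and the stamp at (309,233). I'll zoom in for precision.

```bash
cat > h.py <<'E'
from cell import bot, eyes
import cv2,numpy as np
def K(c):
    f=200/np.tan(np.radians(c["vfov"]/2)); return f,c["cx"],c["cy"]
def ray(c,u,v,z):
    f,cx,cy=K(c);R=np.array(c["R"]);t=np.array(c["t"])
    d=R.T@np.array([(u-cx)/f,(v-cy)/f,1]);o=-R.T@t
    return o+d*(z-o[2])/d[2]
def pix(c,X):
    f,cx,cy=K(c);p=np.array(c["R"])@np.array(X)+np.array(c["t"])
    return np.array([cx+f*p[0]/p[2],cy+f*p[1]/p[2]])
E
python3 - <<'E'
from h import *
c=eyes.capture("top");im=c["pixels"][120:260,225:410]
cv2.imwrite("pics/top1.png",cv2.resize(np.clip(im*1.4,0,255).astype(np.uint8),None,fx=4,fy=4,interpolation=cv2.INTER_CUBIC))
d=eyes.capture("side");im=d["pixels"][130:310,235:440]
cv2.imwrite("pics/side1.png",cv2.resize(im,None,fx=3.3,fy=3.3,interpolation=cv2.INTER_CUBIC))
for n,a,z in[("r1",(289,209),.054),("r2",(342,208),.054),("r0",(320,157),.043),("post",(373,165),.074),("well0",(291,152),.019)]:print(n,ray(c,*a,z))
for n,a,z in[("r1",(296,200),.054),("r2",(337,231),.054),("r0",(357,190),.043),("post",(393,217),.074)]:print(n,ray(d,*a,z))
E
```

```text
r1 [0.49530421 0.06836927 0.054     ]
r2 [ 0.50242036 -0.08754951  0.054     ]
r0 [ 0.65401649 -0.01912389  0.043     ]
post [ 0.62961761 -0.17367946  0.074     ]
well0 [0.67102326 0.0698845  0.019     ]
r1 [0.48775663 0.0640427  0.054     ]
r2 [ 0.49822919 -0.09381893  0.054     ]
r0 [ 0.64876202 -0.01806901  0.043     ]
post [ 0.62951717 -0.17131731  0.074     ]
```

View pics/top1.png

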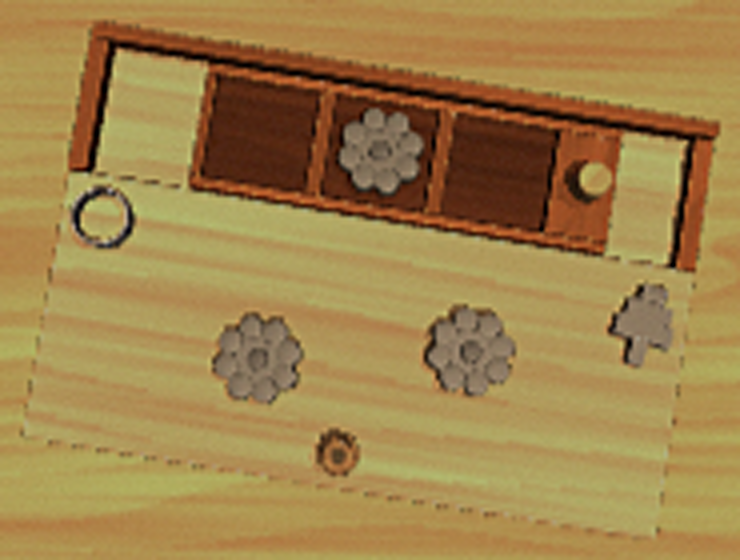

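View pics/side1.png

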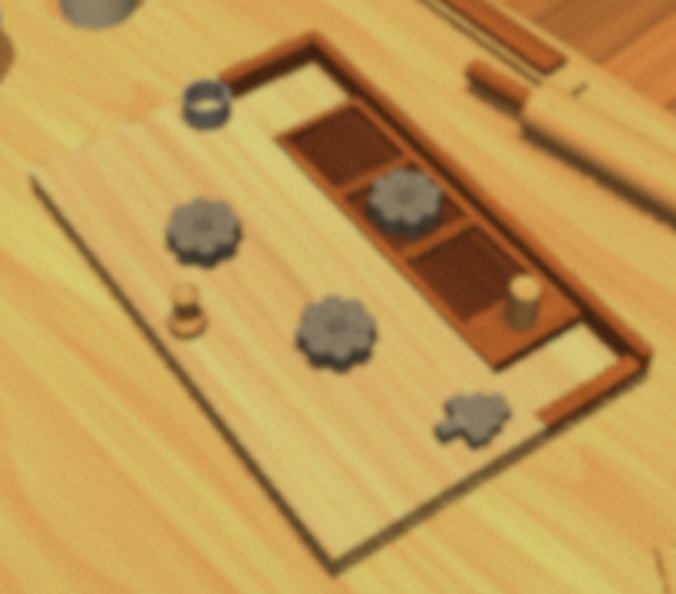

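Run:
```python
from h import *
from scipy.optimize import least_squares
c=eyes.capture("top");d=eyes.capture("side")
T=lambda x,y:((x+.5)/4-.5+225,(y+.5)/4-.5+120)
S=lambda x,y:((x+.5)/3.3-.5+235,(y+.5)/3.3-.5+130)
# board+carrier fit: params bx,by,yaw,cy
P=[(c,T(92,24),(.159,.24,.042),0),(c,T(718,128),(.159,-.24,.042),0),(c,T(22,436),(-.159,.24,.03),0),(c,T(656,537),(-.159,-.24,.03),0),
(d,S(315,34),(.159,.24,.042),0),(d,S(650,355),(.159,-.24,.042),0),(d,S(36,178),(-.159,.24,.03),0),(d,S(333,566),(-.159,-.24,.03),0),
(c,T(596,181),(.096,-.138,.074),1),(d,S(524,287),(.096,-.138,.074),1),(c,T(606,254),(.048,-.16,.029),1),(c,T(190,187),(.048,.16,.029),1),(d,S(497,368),(.048,-.16,.029),1),(d,S(278,136),(.048,.16,.029),1)]
def W(p,q,m):
    x,y,z=q;y=y+(p[3] if m else 0);C,s=np.cos(p[2]),np.sin(p[2])
    return np.array([p[0]+C*x-s*y,p[1]+s*x+C*y,z])
f=lambda p:np.ravel([pix(k,W(p,q,m))-np.array(u) for k,u,q,m in P])
r=least_squares(f,[.55,0,-.1,-.02],loss="soft_l1");p=r.x
print("board",p.round(4));print(f(p).reshape(-1,2).round(1).tolist())
def inv(X):
    a=X[:2]-p[:2];C,s=np.cos(p[2]),np.sin(p[2]);return np.array([C*a[0]+s*a[1],-s*a[0]+C*a[1]])
for n,a,b,z in[("r1",(258,358),(204,226),.054),("r2",(470,351),(337,325),.054),("r0",(380,151),(406,194),.043),("post",(596,181),(524,287),.074),
 ("cutter",(103,217),(207,97),.058),("tree",(645,325),(475,417),.044),("stamp",(338,454),(184,293),.076)]:
    A=ray(c,*T(*a),z);B=ray(d,*S(*b),z);print(n,A[:2].round(4),B[:2].round(4),"board",inv(A).round(4),inv(B).round(4))
for i,y in enumerate((.112,.02,-.072)):print("well",i,W(p,(.096,y,.019),1).round(4))
```

```text
board [ 0.5556 -0.0154 -0.1353 -0.0104]
[[0.3, -0.6], [0.8, -1.0], [0.1, 0.7], [-0.0, 1.4], [0.5, -1.2], [2.3, -0.4], [-2.0, -1.8], [0.3, -0.6], [-0.1, -0.2], [1.0, 1.0], [-0.3, 0.3], [-0.4, 0.1], [-1.1, 0.4], [-1.3, 0.7]]
r1 [0.4949 0.068 ] [0.4932 0.0686] board [-0.0714  0.0744] [-0.0732  0.0747]
r2 [ 0.5043 -0.0879] [ 0.5043 -0.0864] board [-0.0411 -0.0788] [-0.0413 -0.0773]
r0 [ 0.6528 -0.018 ] [ 0.6546 -0.015 ] board [0.0967 0.0105] [0.098  0.0137]
post [ 0.63   -0.1755] [ 0.6313 -0.1712] board [ 0.0953 -0.1486] [ 0.0961 -0.1442]
cutter [0.5956 0.1852] [0.5949 0.1867] board [0.0126 0.2042] [0.0117 0.2055]
tree [ 0.5274 -0.2187] [ 0.5272 -0.2186] board [-0.0005 -0.2053] [-0.0007 -0.2052]
stamp [0.4273 0.0071] [0.4239 0.0081] board [-0.1302  0.005 ] [-0.1337  0.0055]
well 0 [0.6645 0.0724 0.019 ]
well 1 [ 0.652  -0.0188  0.019 ]
well 2 [ 0.6396 -0.1099  0.019 ]
```

>>> arm_command(steps=[[0, 0, 0, 0, 0, 0.1], [0, 0, 0, 0, 0, 0.1], [0, 0, 0, 0, 0, 0.1], [0, 0, 0, 0, 0, 0.1], [0, 0, 0, 0, 0, 0.1], [-0.035, -0.008, 0, 0, 0, 0], [-0.035, -0.008, 0, 0, 0, 0], [-0.035, -0.008, 0, 0, 0, 0], [-0.035, -0.008, 0, 0, 0, 0], [-0.035, -0.008, 0, 0, 0, 0], [-0.035, -0.008, 0, 0, 0, 0], [-0.035, -0.008, 0, 0, 0, 0]], fingers=1)

```text
time: 1.3
eef_pos: [0.3671, 0.3653, 0.2314]
orientation: [3.141, -0.0, 2.228]
contact_force: [0.9, 0.6, -0.8]
width: 0.0859
grip_force: 0.0
```

>>> arm_command(steps=[[-0.035, -0.008, 0, 0, 0, 0], [-0.035, -0.008, 0, 0, 0, 0], [-0.035, -0.008, 0, 0, 0, 0], [-0.035, -0.008, 0, 0, 0, 0], [-0.035, -0.008, 0, 0, 0, 0], [-0.035, -0.008, 0, 0, 0, 0], [-0.035, -0.008, 0, 0, 0, 0], [-0.02, -0.005, 0, 0, 0, 0], [0, 0, 0, 0, 0, 0], [0, 0, 0, 0, 0, 0]])

```text
time: 2.13
eef_pos: [0.4806, 0.1184, 0.2314]
orientation: [3.141, -0.0, 2.224]
contact_force: [-0.2, 0.7, 0.7]
width: 0.0854
grip_force: 0.0
```

```bash
cat >> h.py <<'E'
from scipy.spatial.transform import Rotation as Ro
def to(*X):
    s=bot.get_state();R=Ro.from_euler("xyz",s["orientation"]).as_matrix()
    print(round(s["time"],2),"at",s["eef_pos"].round(4),s["orientation"].round(3),"F",s["contact_force"].round(1),"w",round(s["width"],4),s["grip_force"])
    p=s["eef_pos"]
    for x in X: x=np.array(x);print("shift",(R.T@(x-p)).round(4));p=x
E
python3 -c "
from h import *
to((.494,.0682,.032),(.6645,.0724,.032))"
```

```text
2.13 at [0.4806 0.1184 0.2314] [ 3.141 -0.     2.224] F [-0.2  0.7  0.7] w 0.0854 0.0
shift [-0.048  -0.0199  0.1994]
shift [-0.1002  0.138   0.    ]
```

>>> arm_command(steps=[[-0.024, -0.01, 0, 0, 0, 0], [-0.024, -0.01, 0.01, 0, 0, 0], [0, 0, 0.035, 0, 0, 0], [0, 0, 0.035, 0, 0, 0], [0, 0, 0.03, 0, 0, 0], [0, 0, 0.03, 0, 0, 0], [0, 0, 0, 0, 0, 0], [0, 0, 0, 0, 0, 0]])

```text
time: 2.8
eef_pos: [0.4917, 0.0711, 0.0899]
orientation: [-3.137, -0.002, 2.231]
contact_force: [0.8, -0.6, -0.9]
width: 0.0849
grip_force: 0.0
```

Run:
```python
from h import *
to((.494,.0682,.034))
c=eyes.capture("top");d=eyes.capture("side")
A=cv2.resize(c["pixels"][150:260,225:365],(760,597))
B=cv2.resize(d["pixels"][130:250,235:385],(746,597))
cv2.imwrite("pics/g1.png",cv2.resize(np.hstack([A[:597],B[:597]]),(800,320)))
```

```text
2.8 at [0.4917 0.0711 0.0899] [-3.137e+00 -2.000e-03  2.231e+00] F [ 0.8 -0.6 -0.9] w 0.0849 0.0
shift [-0.0038  0.0004  0.0559]
```

View pics/g1.png

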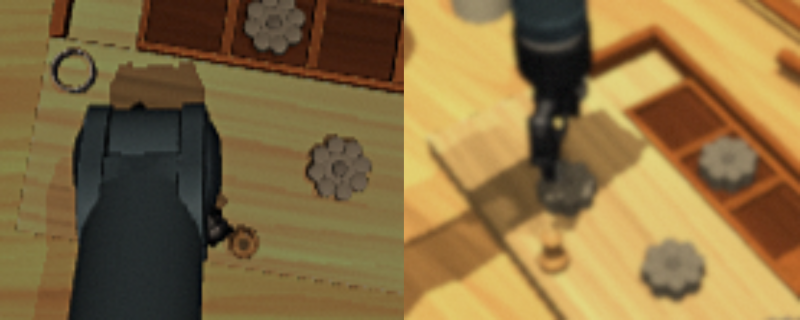

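>>> arm_command(steps=[[-0.004, 0, 0.016, 0, 0, 0], [0, 0, 0.02, 0, 0, 0], [0, 0, 0.019, 0, 0, 0], [0, 0, 0, 0, 0, 0], [0, 0, 0, 0, 0, 0], [0, 0, 0, 0, 0, 0]])

```text
time: 3.4
eef_pos: [0.4981, 0.0671, 0.0384]
orientation: [3.138, 0.001, 2.228]
contact_force: [0.1, 0.1, 0.2]
width: 0.0854
grip_force: 0.0
```

>>> arm_command(steps=[[0, 0, 0, 0, 0, 0], [0, 0, 0, 0, 0, 0], [0, 0, 0, 0, 0, 0], [0, 0, 0, 0, 0, 0], [0, 0, 0, 0, 0, 0], [0, 0, 0, 0, 0, 0], [0, 0, 0, 0, 0, 0], [0, 0, 0, 0, 0, 0]], fingers=0.7, newtons=20)

```text
time: 4.07
eef_pos: [0.4975, 0.0668, 0.0381]
orientation: [3.139, 0.0, 2.228]
contact_force: [-1.1, 0.3, 5.4]
width: 0.0652
grip_force: 20.9
```

```bash
python3 -c "
from h import *
to((.6645,.0724,.034))"
```

```text
4.07 at [0.4975 0.0668 0.0381] [3.139 0.    2.228] F [-1.1  0.3  5.4] w 0.0652 20.861366987228394
shift [-0.0976  0.1356  0.0045]
```

>>> arm_command(steps=[[-0.01, 0.0136, 0, 0, 0, 0], [-0.01, 0.0136, 0, 0, 0, 0], [-0.01, 0.0136, 0, 0, 0, 0], [-0.01, 0.0136, 0, 0, 0, 0], [-0.01, 0.0136, 0, 0, 0, 0], [-0.01, 0.0136, 0, 0, 0, 0], [-0.01, 0.0136, 0, 0, 0, 0], [-0.01, 0.0136, 0, 0, 0, 0], [-0.01, 0.0136, 0, 0, 0, 0], [-0.01, 0.0136, 0, 0, 0, 0], [0, 0, 0, 0, 0, 0], [0, 0, 0, 0, 0, 0]])

```text
time: 5.07
eef_pos: [0.6654, 0.0704, 0.0367]
orientation: [3.141, 0.0, 2.228]
contact_force: [0.0, -0.2, -1.7]
width: 0.0648
grip_force: 22.7
```

Run:
```python
from h import *
to((.6645,.0724,.034))
c=eyes.capture("top");d=eyes.capture("side")
A=cv2.resize(c["pixels"][120:230,225:365],(760,597))
B=cv2.resize(d["pixels"][130:250,275:425],(746,597))
cv2.imwrite("pics/g2.png",cv2.resize(np.hstack([A,B]),(800,320)))
```

```text
5.07 at [0.6654 0.0704 0.0367] [3.141 0.    2.228] F [ 0.  -0.2 -1.7] w 0.0648 22.667427957057953
shift [0.0022 0.0005 0.0027]
```

View pics/g2.png

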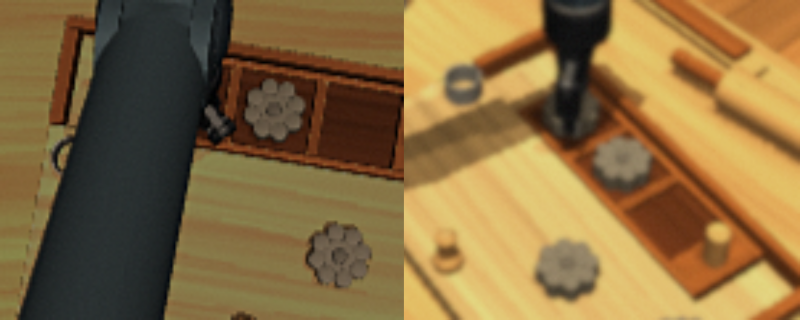

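The gripped rosette sits over well 0 and the carrier hasn't moved. I'll release it now.

>>> arm_command(steps=[[0, 0, 0, 0, 0, 0], [0, 0, 0, 0, 0, 0], [0, 0, 0, 0, 0, 0], [0, 0, 0, 0, 0, 0], [0, 0, 0, 0, 0, 0], [0, 0, 0, 0, 0, 0]], fingers=0.9)

```text
time: 5.67
eef_pos: [0.6649, 0.0704, 0.0364]
orientation: [3.141, 0.0, 2.228]
contact_force: [0.3, -0.2, 0.7]
width: 0.0772
grip_force: 0.0
```

>>> arm_command(steps=[[0, 0, -0.02, 0, 0, 0], [0, 0, -0.03, 0, 0, 0], [0, 0, -0.03, 0, 0, 0], [0, 0, -0.03, 0, 0, 0], [0, 0, 0, 0, 0, 0], [0, 0, 0, 0, 0, 0]])

```text
time: 6.17
eef_pos: [0.6671, 0.0703, 0.1494]
orientation: [3.136, 0.003, 2.228]
contact_force: [-1.4, 0.1, -0.2]
width: 0.0769
grip_force: 0.0
```

```bash
python3 -c "
from h import *
to((.5043,-.0872,.147),(.5043,-.0872,.034),(.6396,-.1099,.034))
d=eyes.capture('side')
cv2.imwrite('pics/g3.png',cv2.resize(d['pixels'][130:250,275:425],(750,600)))"
```

```text
6.17 at [0.6671 0.0703 0.1494] [3.136e+00 3.000e-03 2.228e+00] F [-1.4  0.1 -0.2] w 0.0769 0.0
shift [-0.0253 -0.2251  0.0013]
shift [ 0.0003 -0.0006  0.113 ]
shift [-0.1006  0.0933  0.0008]
```

View pics/g3.png

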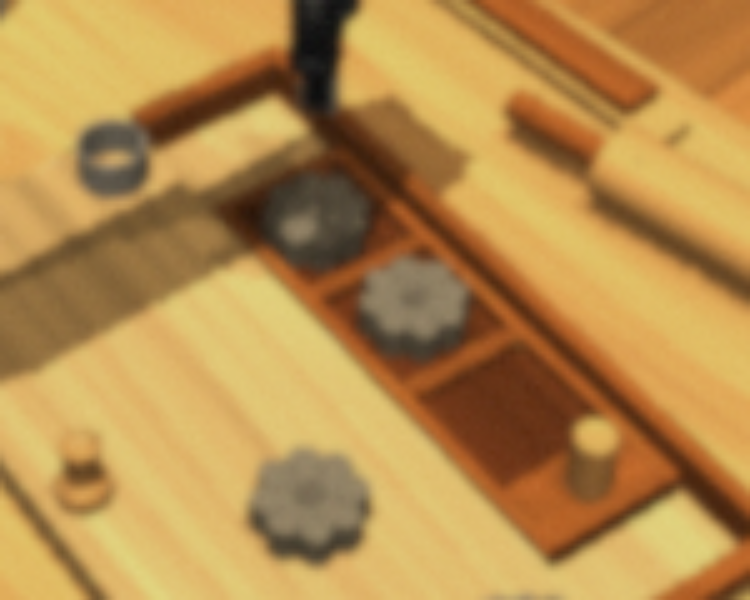

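Rosette 1 dropped into well 0: it's at (317,215) in the crop, level with its neighbour. Next is rosette 2.

>>> arm_command(steps=[[-0.003, -0.0281, 0, 0, 0, 0], [-0.003, -0.0281, 0, 0, 0, 0], [-0.003, -0.0281, 0, 0, 0, 0], [-0.003, -0.0281, 0, 0, 0, 0], [-0.003, -0.0281, 0, 0, 0, 0], [-0.003, -0.0281, 0, 0, 0, 0], [-0.003, -0.0281, 0, 0, 0, 0], [-0.004, -0.0281, 0, 0, 0, 0], [0, 0, 0.02, 0, 0, 0], [0, 0, 0.02, 0, 0, 0], [0, 0, 0, 0, 0, 0], [0, 0, 0, 0, 0, 0]], fingers=1)

```text
time: 7.22
eef_pos: [0.4998, -0.0865, 0.1043]
orientation: [-3.137, -0.003, 2.228]
contact_force: [1.3, -0.5, 0.2]
width: 0.0853
grip_force: 0.0
```

```bash
python3 -c "
from h import *
to((.5043,-.0872,.036),(.6396,-.1099,.036))"
```

```text
7.22 at [ 0.4998 -0.0865  0.1043] [-3.137e+00 -3.000e-03  2.228e+00] F [ 1.3 -0.5  0.2] w 0.0853 0.0
shift [-0.0036  0.0035  0.0683]
shift [-0.1006  0.0933 -0.0008]
```

>>> arm_command(steps=[[0, 0, 0.02, 0, 0, 0], [0, 0, 0.02, 0, 0, 0], [0, 0, 0.015, 0, 0, 0], [0, 0, 0.011, 0, 0, 0], [0, 0, 0, 0, 0, 0], [0, 0, 0, 0, 0, 0], [0, 0, 0, 0, 0, 0], [0, 0, 0, 0, 0, 0]])

```text
time: 7.88
eef_pos: [0.5034, -0.0868, 0.0414]
orientation: [3.14, 0.001, 2.228]
contact_force: [0.5, 0.3, 0.1]
width: 0.0853
grip_force: 0.0
```

```bash
python3 -c "
from h import *
to((.5043,-.0872,.036),(.6396,-.1099,.036))"
```

```text
7.88 at [ 0.5034 -0.0868  0.0414] [3.140e+00 1.000e-03 2.228e+00] F [0.5 0.3 0.1] w 0.0853 0.0
shift [-0.0008  0.0005  0.0054]
shift [-0.1006  0.0933  0.0003]
```

>>> arm_command(steps=[[0, 0, 0.004, 0, 0, 0], [0, 0, 0, 0, 0, 0], [0, 0, 0, 0, 0, 0], [0, 0, 0, 0, 0, 0], [0, 0, 0, 0, 0, 0], [0, 0, 0, 0, 0, 0], [0, 0, 0, 0, 0, 0], [0, 0, 0, 0, 0, 0]], fingers=0.7, newtons=20)

```text
time: 8.55
eef_pos: [0.5026, -0.0866, 0.0367]
orientation: [3.141, 0.0, 2.228]
contact_force: [-1.1, 1.1, 7.1]
width: 0.0651
grip_force: 22.4
```

>>> arm_command(steps=[[-0.01, 0.0093, 0, 0, 0, 0], [-0.01, 0.0093, 0, 0, 0, 0], [-0.01, 0.0093, 0, 0, 0, 0], [-0.01, 0.0093, 0, 0, 0, 0], [-0.01, 0.0093, 0, 0, 0, 0], [-0.01, 0.0093, 0, 0, 0, 0], [-0.01, 0.0093, 0, 0, 0, 0], [-0.01, 0.0093, 0, 0, 0, 0], [-0.01, 0.0093, 0, 0, 0, 0], [-0.01, 0.0093, 0, 0, 0, 0], [0, 0, 0, 0, 0, 0], [0, 0, 0, 0, 0, 0]])

```text
time: 9.55
eef_pos: [0.6361, -0.1091, 0.0352]
orientation: [-3.14, -0.001, 2.228]
contact_force: [0.1, 0.9, -1.4]
width: 0.0652
grip_force: 22.6
```

Run:
```python
from h import *
to((.6396,-.1099,.036))
c=eyes.capture("top");d=eyes.capture("side")
A=cv2.resize(c["pixels"][120:230,265:405],(760,597))
B=cv2.resize(d["pixels"][130:250,295:445],(746,597))
cv2.imwrite("pics/g4.png",cv2.resize(np.hstack([A,B]),(800,320)))
```

```text
9.55 at [ 0.6361 -0.1091  0.0352] [-3.140e+00 -1.000e-03  2.228e+00] F [ 0.1  0.9 -1.4] w 0.0652 22.613331377506256
shift [-0.0028  0.0023 -0.0008]
```

View pics/g4.png

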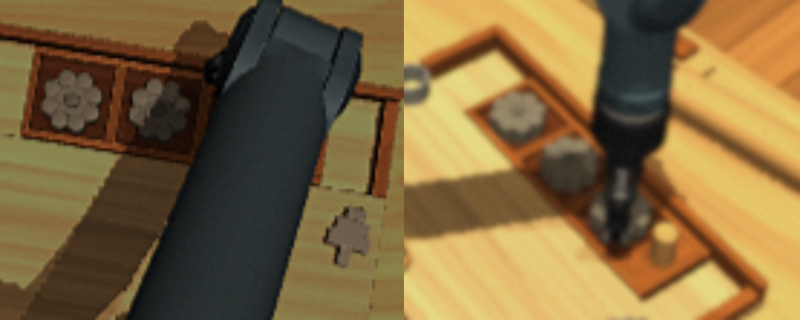

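The top view shows rosette 1 well centred in well 0, and rosette 2 is over well 2. After a small correction I'll release it.

>>> arm_command(steps=[[-0.002, 0.002, 0, 0, 0, 0], [0, 0, 0, 0, 0, 0], [0, 0, 0, 0, 0, 0], [0, 0, 0, 0, 0, 0]])

```text
time: 9.98
eef_pos: [0.6394, -0.1094, 0.0363]
orientation: [-3.141, -0.0, 2.228]
contact_force: [0.2, -0.1, -1.5]
width: 0.0651
grip_force: 22.6
```

>>> arm_command(steps=[[0, 0, 0, 0, 0, 0], [0, 0, 0, 0, 0, 0], [0, 0, 0, 0, 0, 0], [0, 0, 0, 0, 0, 0], [0, 0, 0, 0, 0, 0], [0, 0, 0, 0, 0, 0]], fingers=0.9)

```text
time: 10.48
eef_pos: [0.6397, -0.1095, 0.0364]
orientation: [3.141, 0.0, 2.228]
contact_force: [0.0, 0.6, -0.3]
width: 0.0768
grip_force: 0.0
```

>>> arm_command(steps=[[0, 0, -0.02, 0, 0, 0], [0, 0, -0.03, 0, 0, 0], [0, 0, -0.03, 0, 0, 0], [0, 0, -0.03, 0, 0, 0], [0, 0, 0, 0, 0, 0], [0, 0, 0, 0, 0, 0], [0, 0, 0, 0, 0, 0]])

```text
time: 11.07
eef_pos: [0.6392, -0.1092, 0.1459]
orientation: [-3.141, -0.001, 2.228]
contact_force: [0.0, -1.2, -1.1]
width: 0.0767
grip_force: 0.0
```

```bash
python3 -c "
from h import *
to((.618,-.232,.147),(.618,-.232,.055),(.6305,-.1745,.055))
d=eyes.capture('side')
cv2.imwrite('pics/g5.png',cv2.resize(d['pixels'][130:250,295:445],(750,600)))"
```

```text
11.07 at [ 0.6392 -0.1092  0.1459] [-3.141e+00 -1.000e-03  2.228e+00] F [ 0.  -1.2 -1.1] w 0.0767 0.0
shift [-0.0843 -0.0918 -0.0012]
shift [-0.0001  0.      0.092 ]
shift [0.0379 0.045  0.    ]
```

View pics/g5.png

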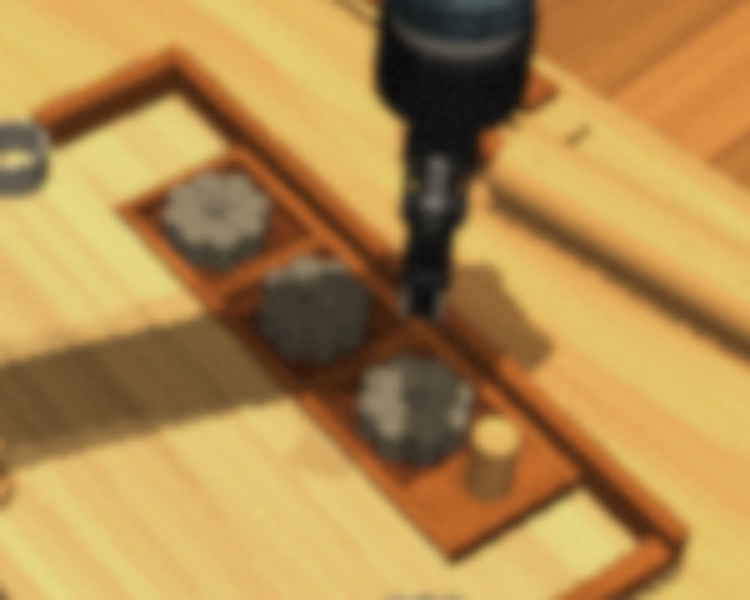

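All three wells now hold a rosette lying flat. Next I'll shut the fingers, line the tool's x with the channel, and move behind the post.

>>> arm_command(steps=[[0, 0, 0, 0, 0, 0.1], [0, 0, 0, 0, 0, 0.1], [0, 0, 0, 0, 0, 0.1], [0, 0, 0, 0, 0, 0.1], [0, 0, 0, 0, 0, 0.1], [0, 0, 0, 0, 0, 0.1], [0, 0, 0, 0, 0, 0.1], [0, 0, 0, 0, 0, 0.093], [0, 0, 0, 0, 0, 0], [0, 0, 0, 0, 0, 0]], fingers=0)

```text
time: 11.95
eef_pos: [0.6385, -0.1091, 0.1444]
orientation: [-3.138, 0.001, 1.437]
contact_force: [-0.0, 0.2, -0.1]
width: -0.0004
grip_force: 0.0
```

```bash
python3 -c "
from h import *
to((.6244,-.2216,.146),(.6244,-.2216,.052),(.6378,-.1233,.052));print(bot.get_state()['joint_positions'].round(2))"
```

```text
11.95 at [ 0.6385 -0.1091  0.1444] [-3.138e+00  1.000e-03  1.437e+00] F [-0.   0.2 -0.1] w -0.0004 0.0
shift [-0.1133  0.001  -0.0015]
shift [0.0001 0.0003 0.094 ]
shift [ 0.0992  0.0002 -0.0001]
[-0.42  0.55  0.7   1.7  -0.4   1.04  0.28]
```

>>> arm_command(steps=[[-0.028, 0, 0, 0, 0, 0], [-0.029, 0, 0, 0, 0, 0], [-0.028, 0, 0, 0, 0, 0], [-0.028, 0, 0, 0, 0, 0], [0, 0, 0, 0, 0, 0], [0, 0, 0.03, 0, 0, 0], [0, 0, 0.03, 0, 0, 0], [0, 0, 0.02, 0, 0, 0], [0, 0, 0.013, 0, 0, 0], [0, 0, 0, 0, 0, 0], [0, 0, 0, 0, 0, 0], [0, 0, 0, 0, 0, 0]])

```text
time: 12.95
eef_pos: [0.6254, -0.2221, 0.0546]
orientation: [3.139, 0.001, 1.435]
contact_force: [0.5, 0.1, 0.4]
width: 0.0002
grip_force: 0.0
```

>>> arm_command(steps=[[0.005, 0, 0, 0, 0, 0], [0.005, 0, 0, 0, 0, 0], [0.005, 0, 0, 0, 0, 0], [0.005, 0, 0, 0, 0, 0], [0.004, 0, 0, 0, 0, 0], [0.004, 0, 0, 0, 0, 0], [0.004, 0, 0, 0, 0, 0], [0.004, 0, 0, 0, 0, 0], [0.004, 0, 0, 0, 0, 0], [0.004, 0, 0, 0, 0, 0], [0.004, 0, 0, 0, 0, 0]])

```text
time: 13.87
eef_pos: [0.6297, -0.1795, 0.0539]
orientation: [3.14, 0.007, 1.431]
contact_force: [-1.3, -6.2, -0.3]
width: 0.0002
grip_force: 3.4
```

```bash
python3 -c "
from h import *
to((.6378,-.1233,.052))
d=eyes.capture('side')
cv2.imwrite('pics/g6.png',cv2.resize(d['pixels'][130:250,295:445],(750,600)))"
```

```text
13.87 at [ 0.6297 -0.1795  0.0539] [3.14  0.007 1.431] F [-1.3 -6.2 -0.3] w 0.0002 3.4047686867415905
shift [0.0568 0.0002 0.0015]
```

View pics/g6.png

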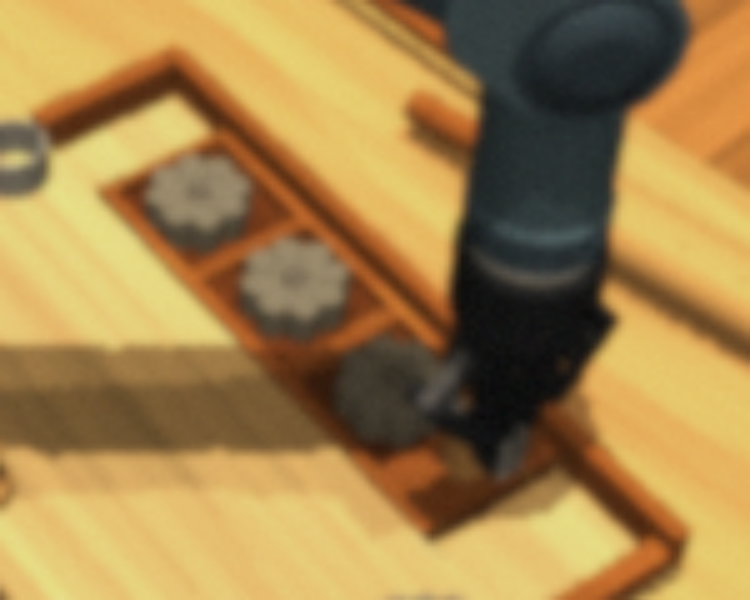

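The carrier is sliding with its load at a push of about 6 N, so I'll carry on.

>>> arm_command(steps=[[0.004, 0, 0, 0, 0, 0], [0.004, 0, 0, 0, 0, 0], [0.004, 0, 0, 0, 0, 0], [0.004, 0, 0, 0, 0, 0], [0.004, 0, 0, 0, 0, 0], [0.004, 0, 0, 0, 0, 0], [0.004, 0, 0, 0, 0, 0], [0.004, 0, 0, 0, 0, 0], [0.004, 0, 0, 0, 0, 0], [0.004, 0, 0, 0, 0, 0], [0.004, 0, 0, 0, 0, 0], [0.002, 0, 0, 0, 0, 0]])

```text
time: 14.92
eef_pos: [0.6363, -0.1334, 0.0539]
orientation: [3.14, 0.007, 1.432]
contact_force: [-0.4, -7.2, 0.4]
width: 0.0003
grip_force: 3.5
```

>>> arm_command(steps=[[0.002, 0, 0, 0, 0, 0], [0.002, 0, 0, 0, 0, 0], [0.002, 0, 0, 0, 0, 0], [0.001, 0, 0, 0, 0, 0], [0.001, 0, 0, 0, 0, 0]])

```text
time: 15.33
eef_pos: [0.6372, -0.1263, 0.0539]
orientation: [3.14, 0.007, 1.431]
contact_force: [-0.4, -7.2, 0.3]
width: 0.0001
grip_force: 3.5
```

>>> arm_command(steps=[[0.001, 0, 0, 0, 0, 0], [0.001, 0, 0, 0, 0, 0], [0.001, 0, 0, 0, 0, 0], [0.001, 0, 0, 0, 0, 0]])

```text
time: 15.67
eef_pos: [0.6376, -0.1232, 0.0539]
orientation: [3.14, 0.009, 1.431]
contact_force: [-0.5, -9.5, -0.3]
width: -0.0001
grip_force: 4.5
```

>>> arm_command(steps=[[0.001, 0, 0, 0, 0, 0], [0.001, 0, 0, 0, 0, 0], [0.001, 0, 0, 0, 0, 0]])

```text
time: 15.92
eef_pos: [0.6376, -0.1232, 0.054]
orientation: [3.139, 0.012, 1.429]
contact_force: [-1.3, -11.9, -0.6]
width: -0.0001
grip_force: 6.1
```

The tool stopped at y=-0.123, where I predicted, and the force is climbing, so the carrier is home. I'll back off and check.

>>> arm_command(steps=[[-0.01, 0, 0, 0, 0, 0], [-0.015, 0, 0, 0, 0, 0], [-0.01, 0, 0, 0, 0, 0], [0, 0, -0.03, 0, 0, 0], [0, 0, -0.035, 0, 0, 0], [0, 0, -0.035, 0, 0, 0], [-0.035, 0, 0, 0, 0, 0], [-0.035, 0, 0, 0, 0, 0], [-0.035, 0, 0, 0, 0, 0], [-0.035, 0, 0, 0, 0, 0], [0, 0, 0, 0, 0, 0], [0, 0, 0, 0, 0, 0]])

```text
time: 16.92
eef_pos: [0.6132, -0.2916, 0.1538]
orientation: [3.141, 0.002, 1.428]
contact_force: [0.2, 1.1, 0.1]
width: 0.0001
grip_force: 0.0
```

Run:
```python
from h import *
to()
c=eyes.capture("top");d=eyes.capture("side")
A=cv2.resize(c["pixels"][120:260,225:410],(789,597))
B=cv2.resize(d["pixels"][130:310,235:440],(680,597))
cv2.imwrite("pics/g7.png",cv2.resize(np.hstack([A,B]),(800,325)))
```

```text
16.92 at [ 0.6132 -0.2916  0.1538] [3.141e+00 2.000e-03 1.428e+00] F [0.2 1.1 0.1] w 0.0001 0.0
```

View pics/g7.png

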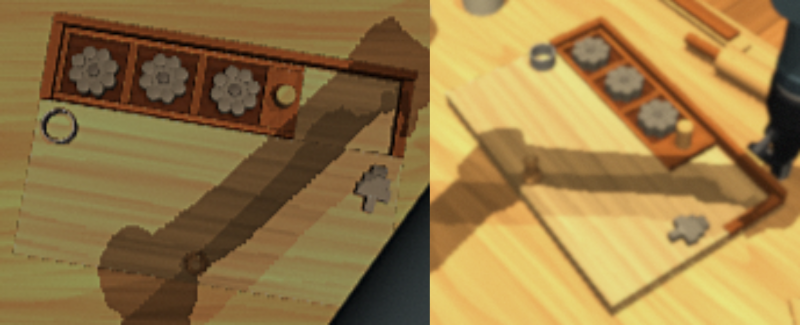

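The carrier is against the stop at the left, with rosettes at (93,70), (163,77) and (237,90), and the bystanders look unmoved. I'll hand the job in.

```bash
python3 -c "
from h import *
print(bot.close_job())"
```

```text
the job is handed in; nothing more can be done
None
```

I slid both loose rosettes into the empty wells, pushed the loaded carrier home against the stop, and handed the job in at about 17 s of the 72 s allowed; the final pictures show no bystander moved, but no verdict came back.

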